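# Pack the drinks caddy on the desk

### The arm

A 6-joint arm with a two-finger parallel gripper is mounted at the origin on the work surface. World frame = base frame: x ahead of the robot, y to its left, z up, the work surface at z = 0. Lengths are in m, angles in degrees, forces in N, time in s.
With the tool pointing down it reaches from about 0.35 to 0.975 m from the base axis. Payload 7.1 kg.
Tool frame: the origin (TCP) lies at the very end of the fingers, on their centre line; the grasp point (between the pads) lies 19 mm behind it; z points along the fingers, y is the line along which they close (so a half turn about z gives the same grasp; the last joint's range is limited). The gripper opens to 88 mm and grips with 3 to 60 N. Pads are 20 mm wide; open, the fingers measure 115 mm over their backs; the gripper's body (75 mm by 178 mm) begins 61 mm behind the grasp point.
Start: joints at [-1.089, 24.242, 93.386, -0, 62.372, -1.089], TCP at [0.625, 0, 0.223] pointing down, gripper open.
Joint ranges: [-172.04, 172.04], [-51.8, 120.97], [4.93, 147.93], [-75.15, 255.16], [6.16, 154.13], [-145.62, 145.62]. Speed limits (degrees/s): [136.94, 136.94, 172.46, 180, 180, 180].

### API

Orientations are given as [roll, pitch, yaw] about the fixed x, y, z axes, in that order (R = Rz(yaw) Ry(pitch) Rx(roll)).
In Python, from cell import ctrl gives the robot as it stands. Calls block until the motion is done:
- ctrl.reach(position, orientation): joint-space move of the TCP to a pose.
- ctrl.line_to(position, feed=0.15, frame=None, stop_force=None): straight line of the TCP; frame=None keeps the orientation; feed is the mean speed in m/s. With stop_force (N) it stops when the force on the tool has changed by that much, and returns True; else False.
- ctrl.goto_joints(angles): joint-space move.
- ctrl.set_gripper(opening, f_grip=None): finger opening in m; f_grip is the grip in N (None keeps the last); returns when the fingers have stopped.
- ctrl.sleep(seconds).
- ctrl.solve_ik(position, orientation): joint angles nearest the present ones, or None.
- ctrl.observe(): the state.
- ctrl.grab_frame(name): name is "scene" or "side" or "wrist"; returns (picture, depth): 400x640x3 uint8, red, green, blue; 400x640 float32, m along the optical axis (not along the pixel's ray), 0 where there is no reading.
- ctrl.camera_params(name): a dict with "mtx" (3x3 intrinsics, pixels), "R" (3x3) and "t" (3): a world point X has camera coordinates R X + t. Camera axes: x right, y down, z forward; pixel columns grow to the right and rows downward; lengths in m; the calibration is good to about 2 mm. A picture is of the moment at which its call begins: read the wrist's pose just before it. camera_params takes no time and is no camera call; for the wrist camera it gives the pose at the moment of the call.
A pose or a line that the arm cannot do raises ctrl.Unreachable and nothing moves.
- ctrl.close_job(): hands the job in; it is judged then, once.
The state is a dict: "time": time; "qpos": joint angles; "dq": joint speeds; "joint_torque": joint torques, N m; "position": TCP position; "ee_rot": TCP orientation; "force": force on the tool from outside, world axes, zero at the start; "moment": the same for the moment, N m; "grip_width": finger opening in m; "finger_force": force on a finger pad.
Only numpy, scipy, OpenCV 4.12 (cv2) and the standard library are available. Lean on these libraries where they do the work, as an engineer would, in place of code of your own. Each camera call takes 0.05 s, during which the arm holds its last target. There are 200 camera calls.

### The job

Pack up the drinks caddy: pour all the chestnuts out of the mug into the green bottom tray, then lower the white glass tray gently onto it so that its four corner lugs drop fully home in the sockets. Every soju glass on the desk must end up standing upright down in a well of that tray, and the empty mug upright on the cork coaster; leave the other things on the desk where they are.

Things in the scene. Friction and masses are not known exactly. Their poses are not given: they have to be found in the camera images.
- nut_tray: Bottom tray of the two-tier drinks caddy: open green plastic box, outside 170 (its x) x 230 (its y) x 55 mm high, walls and floor about 5 mm, loose, about 0.8 kg. A 30 mm square post fills each inner corner up to z = 54, with a socket in its top (see point socket0). Origin: centre of its underside; z up.
- socket0 (a point): Middle of the mouth of one of the bottom tray's four sockets, at x = -68, y = -98, z = 54 mm of that tray; the others lie at x = +-68, y = +-98. Each is 18 x 18 mm, square, 14 mm deep, open upwards.
- glass_tray: Top tray of the caddy: white deck, outside 170 (its x) x 230 (its y) mm, 16 mm thick, rim to z = 22, loose, about 0.5 kg, with a carry handle, four wells for glasses and four lugs below. Origin: centre of the deck's underside, z up. It stands on the desk on its lugs (origin 12 mm up); stacked fully home its origin is 55 mm above the bottom tray's. Either way round fits.
- lug0 (a point): Tip of one of the glass tray's black corner lugs, at x = -68, y = -98, z = -12 mm of the tray; the others at x = +-68, y = +-98. Round, 13 mm thick with a rounded end, 12 mm long. In the sockets they have 2.5 mm play all round; the deck then rests on the bottom tray's rim. The tray's own weight seats it, no pressing.
- handle (a point): Middle of the glass tray's wooden handle, 66 mm above the tray's origin: a straight bar along the tray's y, 18 wide (x) x 120 long x 16 mm high (top at 74 mm), on two steel posts 12 mm thick at y = +-48 mm. The tray hangs level from its middle. Pinch it across its 18 mm width.
- well0 (a point): Centre of the floor of one of the glass tray's four round wells, at x = -42, y = -65, z = 4 mm of the tray; the others at x = +-42, y = +-65. Each is 47 mm across and 12 mm deep, its mouth at z = 16. A glass is in when its foot stands on the well floor. Fingers that close along the tray's y have the most room.
- mug: Blue ceramic mug, 95 mm high, 64 mm across at the foot widening evenly to 68 at the rim, wall 3 mm, inside floor 5 mm up, about 0.26 kg; chestnuts lie in it at the start. Origin: centre of its underside; z up. Its handle is on its +y side and sticks out to 67 mm from the axis, between 20 and 84 mm up; at the start it points more or less to the robot.
- mug_rim (a point): Centre of the mug's mouth, 95 mm above its origin.
- coaster: Round cork coaster, 90 mm across, 4 mm thick, fixed to the desk. Origin: centre of its underside.
- nut0: Roasted brown chestnut, about 23 mm across, 10 g; origin at its centre. Five or six are present, all in the mug at the start.
- nut1: Roasted brown chestnut, about 23 mm across, 10 g; origin at its centre. Five or six are present, all in the mug at the start.
- nut2: Roasted brown chestnut, about 23 mm across, 10 g; origin at its centre. Five or six are present, all in the mug at the start.
- nut3: Roasted brown chestnut, about 23 mm across, 10 g; origin at its centre. Five or six are present, all in the mug at the start.
- nut4: Roasted brown chestnut, about 23 mm across, 10 g; origin at its centre. Five or six are present, all in the mug at the start.
- nut5: Roasted brown chestnut, about 23 mm across, 10 g; origin at its centre. Five or six are present, all in the mug at the start.
- glass0: Clear soju glass, 62 mm high, 40 mm across at the foot widening evenly to 51 at the rim, about 90 g. Origin: centre of its foot; z up. Two or three are present, standing on the desk.
- glass1: Clear soju glass, 62 mm high, 40 mm across at the foot widening evenly to 51 at the rim, about 90 g. Origin: centre of its foot; z up. Two or three are present, standing on the desk.
- glass2: Clear soju glass, 62 mm high, 40 mm across at the foot widening evenly to 51 at the rim, about 90 g. Origin: centre of its foot; z up. Two or three are present, standing on the desk.
- soju_bottle: Bystander: green bottle, 65 mm across, 215 high, standing. Origin: underside.
- soy_dish: Bystander: white sauce dish, 80 mm across, 22 high. Origin: underside.
- tea_tin: Bystander: red tea jar, 72 mm across, 85 high. Origin: underside.
- remote: Bystander: black remote control 155 (x) x 45 x 18 mm. Origin: underside.

How it is judged (in metres and radians):
On the way, in this order (a step that is already met when the one before it is completed fails the run):
1. the mug is held tipped over the bottom tray (angle between mug's own z axis and vertical above 0.8 rad and horizontal distance between mug_rim and nut_tray below 0.14 m and height (world z) of mug_rim above 0.05 m), for 0.1 s.
2. all chestnuts lie in the bottom tray (x of nut0 in the frame of nut_tray between -0.08 and 0.08 m and y of nut0 in the frame of nut_tray between -0.11 and 0.11 m and z of nut0 in the frame of nut_tray between 0 and 0.045 m and x of nut1 in the frame of nut_tray between -0.08 and 0.08 m and y of nut1 in the frame of nut_tray between -0.11 and 0.11 m and z of nut1 in the frame of nut_tray between 0 and 0.045 m and x of nut2 in the frame of nut_tray between -0.08 and 0.08 m and y of nut2 in the frame of nut_tray between -0.11 and 0.11 m and z of nut2 in the frame of nut_tray between 0 and 0.045 m and x of nut3 in the frame of nut_tray between -0.08 and 0.08 m and y of nut3 in the frame of nut_tray between -0.11 and 0.11 m and z of nut3 in the frame of nut_tray between 0 and 0.045 m and x of nut4 in the frame of nut_tray between -0.08 and 0.08 m and y of nut4 in the frame of nut_tray between -0.11 and 0.11 m and z of nut4 in the frame of nut_tray between 0 and 0.045 m and x of nut5 in the frame of nut_tray between -0.08 and 0.08 m and y of nut5 in the frame of nut_tray between -0.11 and 0.11 m and z of nut5 in the frame of nut_tray between 0 and 0.045 m), for 0.3 s.
3. the glass tray is seated on the bottom tray, all lugs home, with the chestnuts inside (all of step 2 and z of glass_tray in the frame of nut_tray between 0.05 and 0.0575 m and horizontal distance between glass_tray and nut_tray below 0.006 m and angle between the y axis of glass_tray and the y axis of nut_tray, either way round below 0.05 rad and angle between glass_tray's own z axis and vertical below 0.03 rad), for 0.3 s.
At the end, for the whole second after the job is handed in: All chestnuts in the bottom tray; the glass tray stacked on it, lugs home (within 2.5 mm of fully down, centred within 6 mm, level); every glass upright with its foot on a well floor; the mug upright on the coaster, centred within 30 mm; all released and at rest (all of step 3 and z of glass0 in the frame of glass_tray between 0.001 and 0.0075 m and x of glass0 in the frame of glass_tray between -0.06 and 0.06 m and y of glass0 in the frame of glass_tray between -0.09 and 0.09 m and angle between each of glass0, glass1, glass2's own z axis and vertical below 0.12 rad and linear speed of each of glass0, glass1, glass2, glass_tray, mug below 0.03 m/s and z of glass1 in the frame of glass_tray between 0.001 and 0.0075 m and x of glass1 in the frame of glass_tray between -0.06 and 0.06 m and y of glass1 in the frame of glass_tray between -0.09 and 0.09 m and z of glass2 in the frame of glass_tray between 0.001 and 0.0075 m and x of glass2 in the frame of glass_tray between -0.06 and 0.06 m and y of glass2 in the frame of glass_tray between -0.09 and 0.09 m and horizontal distance between mug and coaster below 0.03 m and angle between mug's own z axis and vertical below 0.1 rad and height (world z) of mug between 0.002 and 0.008 m); the robot touches nothing.
It fails at once if a bystander (bottle, dish, jar or remote) is pushed more than 4 cm away (distance of any of soju_bottle, soy_dish, tea_tin, remote from where it was at the start of the episode above 0.04 m).
It fails at once if the glass tray is dropped onto the bottom tray (comes down on it faster than 0.45 m/s) (linear speed of glass_tray above 0.45 m/s and horizontal distance between glass_tray and nut_tray below 0.03 m and z of glass_tray in the frame of nut_tray between 0.05 and 0.085 m).
Of nut4, nut5 only 1 to 2 are there at a start; the rules pass over those that are not, and their reading is None.
Of glass0, glass1, glass2 only 2 to 3 are there at a start; the rules pass over those that are not, and their reading is None.
At some moment in a run one of glass0, glass1, glass2 may be knocked a few centimetres aside while the robot is not near it.
It also fails if it takes over 210 s, if anything falls off the work surface, if the arm or the gripper's body presses on something with over 40 N, if the wrist force passes 120 N, or if a joint passes its speed limit or range.

## Working session

There is one attempt and no reset: what is moved stays moved. The work goes in short steps, each a Python script; the robot and the scene stay as the last script left them, time stands still between calls to the robot, and variables do not carry over. Pictures are saved under pics/ and viewed, at most 14 in all, crops included, and the job is handed in when it is done.

```bash
ls; mkdir -p pics; cat > h.py <<'E'
import numpy as np, cv2
from cell import ctrl
def grab(n):
    p=ctrl.camera_params(n); im,d=ctrl.grab_frame(n); return im,d,p
def save(f,im): cv2.imwrite('pics/'+f,cv2.cvtColor(im,cv2.COLOR_RGB2BGR))
def cloud(d,p):
    K=p['mtx'];v,u=np.indices(d.shape)
    c=np.stack([(u-K[0,2])/K[0,0]*d,(v-K[1,2])/K[1,1]*d,d],-1)
    return (c-p['t'])@p['R']
def ray(uv,p,z):
    K=np.array(p['mtx']);R=np.array(p['R']);t=np.array(p['t'])
    dr=R.T@np.linalg.inv(K)@np.array([uv[0],uv[1],1.]);o=-R.T@t
    return o+dr*(z-o[2])/dr[2]
def tri(uvs,ps):
    A=np.zeros((3,3));b=np.zeros(3)
    for uv,p in zip(uvs,ps):
        R=np.array(p['R']);o=-R.T@np.array(p['t']);d=R.T@np.linalg.inv(p['mtx'])@np.array([uv[0],uv[1],1.]);d/=np.linalg.norm(d)
        M=np.eye(3)-np.outer(d,d);A+=M;b+=M@o
    return np.linalg.solve(A,b)
E
python3 - <<'E'
from h import *
for n in('scene','side'):
    im,d,p=grab(n);save(n+'0.png',im);np.savez(n+'0.npz',im=im,d=d,**p);print(n,-p['R'].T@p['t'],p['R'][2],p['mtx'][0,0])
print(ctrl.observe())
E
```

```text
cell.py
pics
scene [1.06486086 0.54477085 0.63903194] [-0.50316896 -0.65532419 -0.56335709] 406.9611002604808
side [ 0.37123981 -0.74379056  0.93856916] [ 0.20890404  0.60460348 -0.76864409] 441.39705399731395
{'time': 0.1, 'qpos': array([-1.08885760e+00,  2.42790643e+01,  9.34258627e+01, -1.53287185e-03,
        6.23713833e+01, -1.08944913e+00]), 'dq': array([ 0.07362283, -0.0027188 , -0.09631408,  0.01635459, -0.00512777,
        0.02741983]), 'joint_torque': array([ 6.49496542e-04, -5.45618248e+01, -2.74323839e+01,  6.46709581e-02,
        1.88581715e-02,  1.54216096e-06]), 'position': array([6.24513862e-01, 2.50241912e-05, 2.21998363e-01]), 'ee_rot': array([-1.79923678e+02, -9.40242056e-05,  9.00013032e+01]), 'force': array([-0.58084382, -0.0808598 , -0.8927569 ]), 'moment': array([-0.01181286, -0.03864725,  0.03872942]), 'finger_force': 0.0, 'grip_width': 0.08778758692120454}
```

View pics/scene0.png

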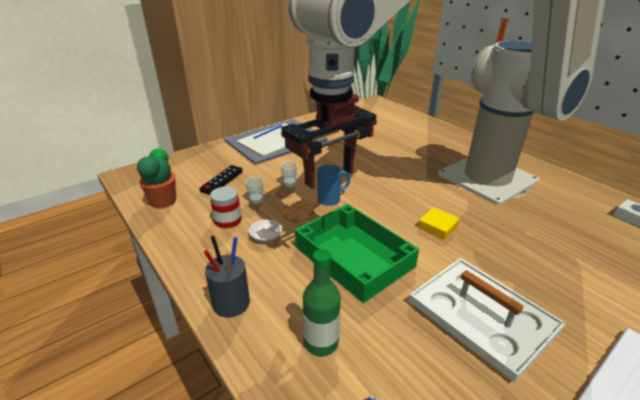

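View pics/side0.png

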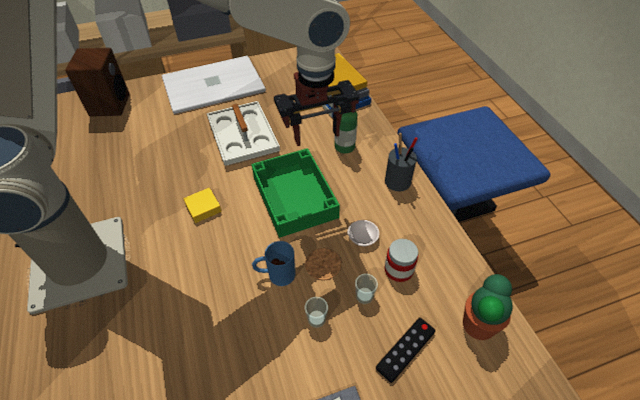

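Scene view: bottle (321,310), green tray (357,248), white tray (487,312), mug (329,185), glasses (255,190), (289,175). Side view: green tray (295,192), white tray (243,135), mug (280,265) with its handle to the left, cork coaster (323,263), two glasses (316,312) and (366,288), dish (363,233), jar (402,260), remote (406,350).

```bash
python3 - <<'E'
from h import *
s=dict(np.load('side0.npz'));q=dict(np.load('scene0.npz'))
for n,uv,z in[('green',(295,187),.05),('gt',(243,133),.03),('handle',(240,116),.086),('mugrim',(280,252),.095),('coaster',(323,263),.004),('g a',(316,305),.062),('g b',(366,281),.062),('dish',(363,233),.02),('tin',(402,247),.085),('remote',(406,350),.018),('bottle',(345,147),.02),('cup',(400,180),.05),('yellow',(202,203),.02)]:
    print(n,ray(uv,s,z).round(3))
print('tri mug',tri([(280,250),(328,171)],[s,q]).round(3),'gl',tri([(366,281),(255,181)],[s,q]).round(3),tri([(316,305),(288,167)],[s,q]).round(3))
p=ctrl.camera_params('wrist');print('wrist',-p['R'].T@p['t'],p['R'][2],p['R'][0],p['mtx'])
for P in[(0.5,-.15,.35),(0.6,-.1,.4),(.5,.2,.4),(.55,.15,.45),(.65,.1,.45)]:
    print(P,ctrl.solve_ik(P,[180,0,90]))
E
```

```text
green [0.566 0.016 0.05 ]
gt [0.486 0.296 0.03 ]
handle [0.488 0.309 0.086]
mugrim [ 0.465 -0.198  0.095]
coaster [ 0.566 -0.206  0.004]
g a [ 0.504 -0.333  0.062]
g b [ 0.629 -0.315  0.062]
dish [ 0.688 -0.165  0.02 ]
tin [ 0.735 -0.273  0.085]
remote [ 0.656 -0.473  0.018]
bottle [0.761 0.143 0.02 ]
cup [ 0.841 -0.056  0.05 ]
yellow [0.319 0.071 0.02 ]
tri mug [ 0.468 -0.194  0.095] gl [ 0.628 -0.315  0.063] [ 0.507 -0.332  0.058]
wrist [0.6245994  0.07076599 0.38331995] [-0.00119139 -0.25712191 -0.96637824] [ 9.99999271e-01 -1.17991358e-04 -1.20144661e-03] [[291.76753186   0.         315.97084046]
 [  0.         291.76753186 199.37507259]
 [  0.           0.           1.        ]]
(0.5, -0.15, 0.35) [-18.00548719   7.98111221  98.30875769   0.          73.7101301
 -18.00548719]
(0.6, -0.1, 0.4) [-10.58329853  14.39557896  84.08660952   0.          81.51781151
 -10.58329853]
(0.5, 0.2, 0.4) [ 2.05351989e+01  7.59697515e+00  9.24510338e+01 -2.54444375e-14
  7.99519910e+01  2.05351989e+01]
(0.55, 0.15, 0.45) [ 1.40590408e+01  9.30363188e+00  8.43746547e+01 -2.54444375e-14
  8.63217134e+01  1.40590408e+01]
(0.65, 0.1, 0.45) [ 7.70934972e+00  1.80486177e+01  7.32118769e+01 -2.54444375e-14
  8.87395054e+01  7.70934972e+00]
```

```bash
python3 - <<'E'
from h import *
for i,P in enumerate([(.56,.08,.40),(.50,.26,.40),(.53,.2,.40),(.53,-.04,.42),(.56,-.2,.38),(.54,-.24,.42)]):
    ctrl.reach(P,[180,0,90]);ctrl.sleep(.3)
    im,d,p=grab('wrist');np.savez(f'w{i}.npz',im=im,d=d,**p)
    if i in(2,4):save(f'w{i}.png',im)
print(ctrl.observe()['time'])
E
```

```text
6.2
```

View pics/w2.png

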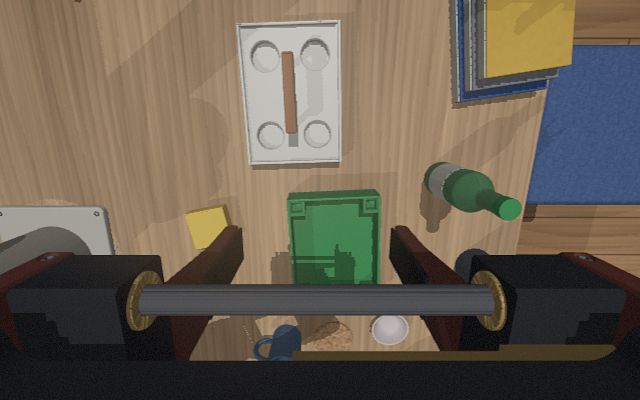

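View pics/w4.png

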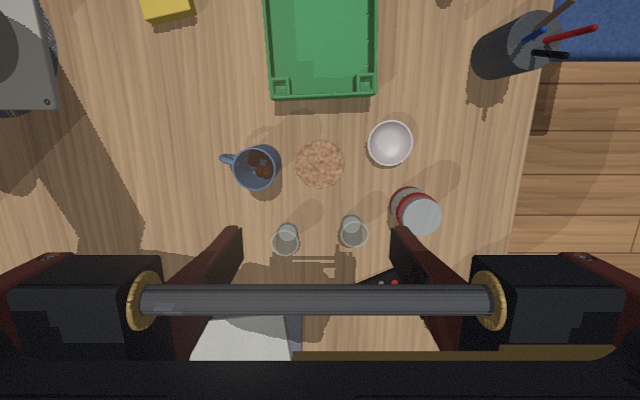

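Wrist view w2: white tray (292,93) with handle (289,92), green tray (335,240), bottle (455,185). View w4: mug (256,168) with nuts and its handle to the left, coaster (320,163), glasses (286,240) and (354,231), dish (390,143), jar (416,210).

```bash
cat >> h.py <<'E'
def rectpose(im,d,p,kind,zlo,zhi,zp,box):
    hsv=cv2.cvtColor(im,cv2.COLOR_RGB2HSV);W=cloud(d,p)
    H,S,V=hsv[...,0],hsv[...,1],hsv[...,2]
    m={'green':(H>50)&(H<85)&(S>100),'white':(S<40)&(V>100),'wood':(H<20)&(S>60),'blue':(H>95)&(H<120)&(S>60)}[kind]
    m&=(d>0)&(W[...,2]>zlo)&(W[...,2]<zhi)&(W[...,0]>box[0])&(W[...,0]<box[1])&(W[...,1]>box[2])&(W[...,1]<box[3])
    m=cv2.morphologyEx(m.astype(np.uint8),cv2.MORPH_OPEN,np.ones((2,2)))
    n,l,st,_=cv2.connectedComponentsWithStats(m)
    v,u=np.nonzero(l>0)
    if len(u)<10:return None
    P=np.array([ray((a,b),p,zp)[:2] for a,b in zip(u,v)])
    return P,float(np.median(W[...,2][l>0]))
def rect(P):
    c,s,a=cv2.minAreaRect((P*1000).astype(np.float32))
    if s[0]>s[1]: s=s[::-1];a=a+90
    a=(a+90)%180-90   # angle of the short side (tray x axis) 
    return np.round([*c,*s,a],1)
E
python3 - <<'E'
from h import *
L={i:dict(np.load(f'w{i}.npz')) for i in range(6)}
for i,w in L.items():
    im,d=w['im'],w['d']
    for k,zl,zh,zp,b in[('green',.047,.062,.055,(.4,.72,-.15,.2)),('white',.029,.042,.034,(.35,.65,.15,.5)),('wood',.077,.095,.086,(.4,.6,.2,.42)),('blue',.088,.1,.095,(.4,.56,-.3,-.1))]:
        r=rectpose(im,d,w,k,zl,zh,zp,b)
        if r is not None and len(r[0])>40: print(i,k,len(r[0]),rect(r[0]),round(r[1],4))
    r=rectpose(im,d,w,'blue',.02,.1,.06,(.38,.56,-.3,-.1))
    if r is not None:print(i,'mugall',rect(r[0]))
E
```

```text
0 green 952 [567.3  24.9 165.4 228.5   2.5] 0.0534
0 white 861 [490.2 267.8 141.8 168.9 -88.2] 0.0321
0 wood 595 [490.3 284.7  17.2  66.3   1.6] 0.0847
0 blue 129 [ 467.6 -217.4   31.6   64.7  -84. ] 0.0925
0 mugall [ 469.7 -207.7   64.8  114.6  -22.7]
1 green 991 [567.8  25.7 166.9 230.9   2.7] 0.0534
1 white 1363 [488.6 312.3 168.6 229.2   1.9] 0.032
1 wood 775 [488.9 312.8  16.4 116.7   2. ] 0.0849
1 mugall [ 445.7 -148.7    4.2    7.7   -1.4]
2 green 621 [566.6  50.5 166.7 176.5   2.9] 0.0534
2 white 1417 [488.7 312.2 168.7 229.2   1.9] 0.0322
2 wood 877 [489.3 312.7  16.8 117.6   1.9] 0.0848
2 blue 79 [ 459.9 -168.8   12.6   43.7  -82.7] 0.0931
2 mugall [ 451.7 -174.    73.6   95.5  -89.9]
3 green 916 [567.9  24.  166.8 228.1   2.8] 0.0535
3 white 441 [491.9 210.3  29.2 168.8 -89.9] 0.0322
3 blue 90 [ 471.3 -192.9   50.7   65.2   39.9] 0.0926
3 mugall [ 452.8 -202.5   61.1   98.6   53.1]
4 green 913 [569.6 -21.8 137.4 167.5 -87.7] 0.0535
4 blue 135 [ 469.8 -198.2   58.1   64.7   32.4] 0.0919
4 mugall [ 455.3 -197.5   66.3   87.3   41.5]
5 green 686 [570.6 -36.8 108.4 170.8 -90. ] 0.0535
5 blue 92 [ 469.1 -198.8   58.2   63.6   30.7] 0.0905
5 mugall [ 456.  -194.3   67.4   83.6   42.7]
```

```bash
python3 - <<'E'
from h import *
from scipy.optimize import least_squares
for i in(0,3,4,5):
    w=dict(np.load(f'w{i}.npz'));r=rectpose(w['im'],w['d'],w,'blue',.086,.1,.095,(.4,.56,-.3,-.1))
    P=r[0]*1000
    s=least_squares(lambda c:np.hypot(*(P-c).T)-32.5,[468,-198],loss='soft_l1').x
    a=rectpose(w['im'],w['d'],w,'blue',.03,.088,.075,(.38,.56,-.3,-.1))[0]*1000-s
    f=a[np.hypot(*a.T)>45]
    print(i,s.round(1),len(P),'handle az',np.degrees(np.arctan2(*f.mean(0)[::-1])) if len(f) else 0,len(f), np.hypot(*f.T).max() if len(f) else 0)
w=dict(np.load('w4.npz'));s=dict(np.load('side0.npz'));w5=dict(np.load('w5.npz'))
print('coaster',ray((320,163),w,.004),tri([(320,163),(323,263)],[w,s]))
# rest: pour search
from scipy.spatial.transform import Rotation as R
tc=np.array([.5676,.0248])
for az in range(-180,180,30):
  for el in(20,):
    z=np.array([np.cos(np.radians(el))*np.cos(np.radians(az)),np.cos(np.radians(el))*np.sin(np.radians(az)),np.sin(np.radians(el))])
    for roll in range(0,360,30):
        y=np.cross(z,[0,0,1]);y/=np.linalg.norm(y);M=np.stack([np.cross(y,z),y,z],1)@R.from_euler('z',roll,degrees=True).as_matrix()
        mouth=np.array([*tc,.19]);tcp=mouth+z*(.019+.035)
        try:q=ctrl.solve_ik(tcp,R.from_matrix(M).as_euler('xyz',degrees=True))
        except Exception as e:q=None
        if q is not None:print(az,roll,q.round(0))
E
```

```text
0 [ 466.1 -196.6] 155 handle az -111.9983219708809 7 47.30378338982214
3 [ 465.3 -199.9] 99 handle az 157.71688927614002 65 61.42483066059414
4 [ 465.3 -200. ] 137 handle az 166.42328442509694 45 58.859591704120035
5 [ 465.2 -200.4] 96 handle az 166.19490387949068 41 59.55413669688234
coaster [ 0.56800076 -0.20179899  0.004     ] [ 0.56769475 -0.20244129 -0.00147403]
-180 0 [  1.  70.  66.   2. 154. -89.]
-180 30 [  1.  70.  66.   2. 154. -59.]
-180 60 [  1.  70.  66.   2. 154. -29.]
-180 90 [  1.  70.  66.   2. 154.   1.]
-180 120 [  1.  70.  66.   2. 154.  31.]
-180 150 [  1.  70.  66.   2. 154.  61.]
-180 180 [  1.  70.  66.   2. 154.  91.]
-180 210 [  1.  70.  66.   2. 154. 121.]
-180 330 [   1.   70.   66.    2.  154. -119.]
-150 0 [  10.   69.   70.  -37.  147. -115.]
-150 30 [ 10.  69.  70. -37. 147. -85.]
-150 60 [ 10.  69.  70. -37. 147. -55.]
-150 90 [ 10.  69.  70. -37. 147. -25.]
-150 120 [ 10.  69.  70. -37. 147.   5.]
-150 150 [ 10.  69.  70. -37. 147.  35.]
-150 180 [ 10.  69.  70. -37. 147.  65.]
-150 210 [ 10.  69.  70. -37. 147.  95.]
-150 240 [ 10.  69.  70. -37. 1
[... 2331 characters left out ...]
  60. 131. -60.]
120 30 [-16.  65.  82.  60. 131. -30.]
120 60 [-16.  65.  82.  60. 131.   0.]
120 90 [-16.  65.  82.  60. 131.  30.]
120 120 [-16.  65.  82.  60. 131.  60.]
120 150 [-16.  65.  82.  60. 131.  90.]
120 180 [-16.  65.  82.  60. 131. 120.]
120 300 [ -16.   65.   82.   60.  131. -120.]
120 330 [-16.  65.  82.  60. 131. -90.]
150 0 [ -8.  68.  71.  39. 146. -64.]
150 30 [ -8.  68.  71.  39. 146. -34.]
150 60 [ -8.  68.  71.  39. 146.  -4.]
150 90 [ -8.  68.  71.  39. 146.  26.]
150 120 [ -8.  68.  71.  39. 146.  56.]
150 150 [ -8.  68.  71.  39. 146.  86.]
150 180 [ -8.  68.  71.  39. 146. 116.]
150 300 [  -8.   68.   71.   39.  146. -124.]
150 330 [ -8.  68.  71.  39. 146. -94.]
```

```bash
cat >> h.py <<'E'
from scipy.spatial.transform import Rotation as Ro
TC=np.array([.5676,.0248])
def pourpose(t,yaw,az,m):
    ax=np.cross([0,0,-1],[np.cos(np.radians(az)),np.sin(np.radians(az)),0])
    M=Ro.from_rotvec(np.radians(t)*ax)*Ro.from_euler('xyz',[180,0,yaw],degrees=True)
    return np.array(m)+.038*M.as_matrix()[:,2],M.as_euler('xyz',degrees=True)
E
python3 - <<'E'
from h import *
for yaw in(166,-14):
  for az in(60,45,75):
    print(yaw,az)
    for t in range(0,126,25):
        q=ctrl.solve_ik(*pourpose(t,yaw,az,[*TC,.21]));print(t,None if q is None else q.round(0))
E
```

```text
166 60
0 [  1.  23. 103.   0.  54. -75.]
25 [ -10.   21.  110.   34.   45. -110.]
50 None
75 None
100 None
125 None
166 45
0 [  1.  23. 103.   0.  54. -75.]
25 [  -8.   19.  114.   35.   37. -110.]
50 None
75 None
100 None
125 None
166 75
0 [  1.  23. 103.   0.  54. -75.]
25 [ -10.   24.  107.   32.   52. -107.]
50 [ -20.   30.  109.   58.   64. -134.]
75 None
100 None
125 None
-14 60
0 [  1.  23. 103.  -0.  54. 105.]
25 [-10.  21. 110.  34.  45.  70.]
50 [-20.  27. 116.  69.  54.  32.]
75 [-26.  38. 117.  87.  75.   9.]
100 [-27.  53. 114.  95.  99.  -3.]
125 [-22.  66. 108. 102. 124.  -9.]
-14 45
0 [  1.  23. 103.  -0.  54. 105.]
25 [ -8.  19. 114.  35.  37.  70.]
50 [-18.  24. 122.  84.  43.  16.]
75 [-24.  37. 125. 105.  69. -13.]
100 [-25.  53. 122. 111.  98. -26.]
125 [-19.  66. 114. 115. 125. -32.]
-14 75
0 [  1.  23. 103.  -0.  54. 105.]
25 [-10.  24. 107.  32.  52.  73.]
50 [-20.  30. 109.  58.  64.  46.]
75 [-26.  41. 108.  73.  82.  29.]
100 [-26.  54. 106.  83. 103.  19.]
125 [-22.  66. 102.  92. 125.  15.]
```

Yaw −14 with azimuth 60 is continuous all the way. Grasp the mug and check it.

```bash
python3 - <<'E'
from h import *
O=[180,0,-14]
ctrl.set_gripper(.088)
ctrl.reach([.4655,-.1995,.20],O);ctrl.line_to([.4655,-.1995,.057],.12,stop_force=6)
print(ctrl.observe()['position'].round(4))
ctrl.set_gripper(.0,40);o=ctrl.observe();print(o['grip_width'],o['finger_force'])
ctrl.line_to([.4655,-.1995,.23],.12);o=ctrl.observe();print(o['grip_width'],o['finger_force'],o['force'],o['time'])
im,d,p=grab('side');save('s1.png',im)
E
```

```text
[ 0.466  -0.1997  0.0576]
0.06596444006257662 39.97938238171628
0.0655184966339798 39.97887175617507 [ 0.32248553 -0.434426   -2.32221015] 11.425
```

View pics/s1.png

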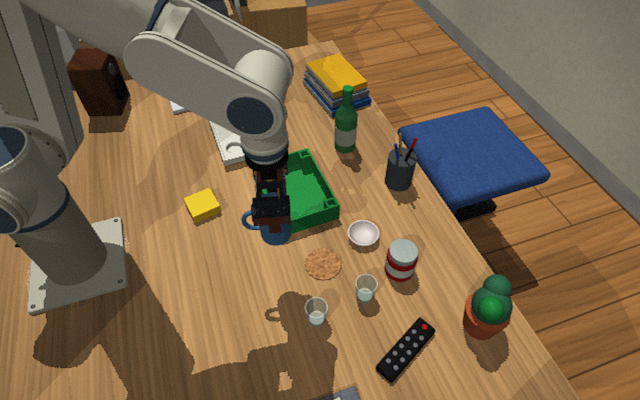

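The mug is held upright at (270,225) and both glasses stand where they were. Pouring now.

```bash
python3 - <<'E'
from h import *
def go(t,z=.215):
    P,O=pourpose(t,-14,60,[*TC,z]);q=ctrl.solve_ik(P,O);o=ctrl.observe()['qpos']
    assert q is not None and abs(q-o).max()<70,(t,q,o)
    ctrl.goto_joints(q)
go(0,.25)
for t in(20,40,60,80,95,108,118):go(t)
ctrl.sleep(.8);go(110);go(120);ctrl.sleep(.5)
im,d,p=grab('side');save('s2.png',im);o=ctrl.observe();print(o['time'],o['force'],o['grip_width'])
E
```

```text
17.325 [-0.21743087  0.20259038 -2.88411572] 0.06599803914943636
```

View pics/s2.png

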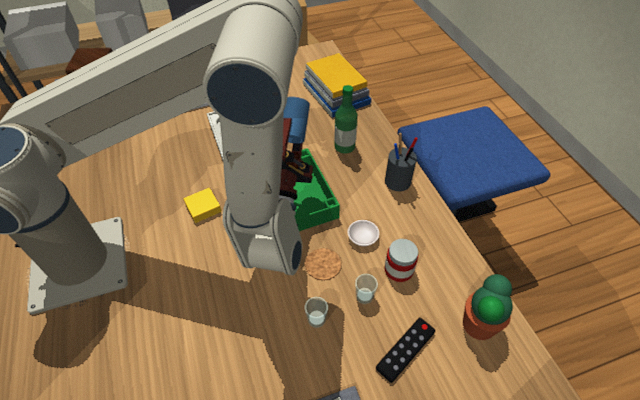

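The mug is inverted over the tray at (296,120), with the tray mostly hidden by the arm. Bring it back upright, place it, and look into both.

```bash
python3 - <<'E'
from h import *
for t in(95,70,45,20,0):
    P,O=pourpose(t,-14,60,[*TC,.235]);q=ctrl.solve_ik(P,O);assert abs(q-ctrl.observe()['qpos']).max()<80;ctrl.goto_joints(q)
o=ctrl.observe();print(o['force'],o['grip_width'],o['time'])
ctrl.line_to([.567,-.202,.23],.25)
ctrl.sleep(.2)
im,d,p=grab('side');im2,_,_=grab('scene')
a=cv2.resize(im[130:250,230:350],None,fx=3,fy=3,interpolation=cv2.INTER_CUBIC);b=cv2.resize(im2[190:310,280:430],None,fx=3,fy=3,interpolation=cv2.INTER_CUBIC)
save('s3.png',np.hstack([a,b[:360,:430]]))
E
```

```text
[-0.0683584  -0.17427009 -1.94890383] 0.06550462365433496 19.9917
```

View pics/s3.png

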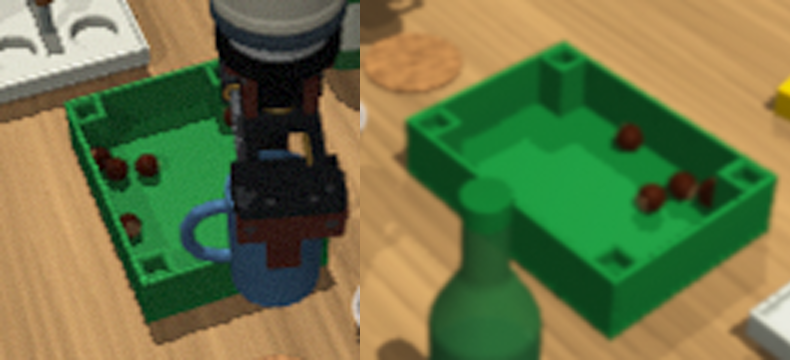

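Four nuts lie at the tray's left/back side, plus a possible fifth at (230,115) of the left crop. Place the mug, then look into it and the tray from above.

```bash
python3 - <<'E'
from h import *
O=[180,0,-14]
print(ctrl.line_to([.567,-.202,.062],.1,stop_force=4),ctrl.observe()['position'].round(4))
ctrl.line_to([.567,-.202,.0575],.03,stop_force=4);print(ctrl.observe()['position'].round(4))
ctrl.set_gripper(.088);ctrl.line_to([.567,-.202,.22],.2)
for i,P in((6,(.56,-.24,.40)),(7,(.567,-.08,.34))):
    ctrl.reach(P,[180,0,90]);ctrl.sleep(.3);im,d,p=grab('wrist');np.savez(f'w{i}.npz',im=im,d=d,**p);save(f'w{i}.png',im[:270])
im,d,p=grab('wrist')
print(ctrl.observe()['time'])
a=dict(np.load('w6.npz'))['im'][:260,180:440];b=im[:260,180:440]
save('m7.png',cv2.resize(np.hstack([a,b]),None,fx=1.5,fy=1.5))
E
```

```text
False [ 0.5674 -0.2022  0.0626]
[ 0.5682 -0.2028  0.0608]
28.0167
```

View pics/m7.png

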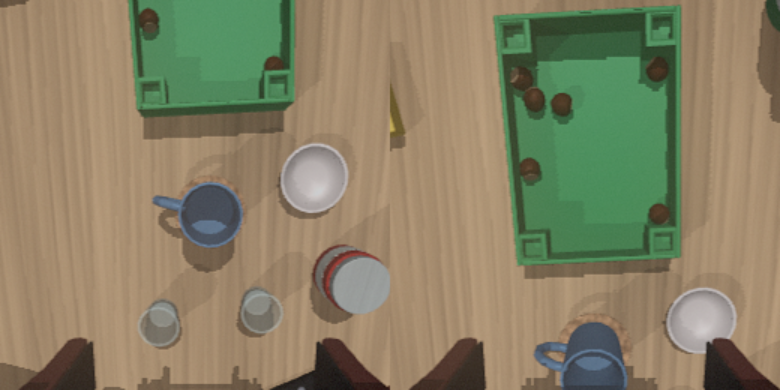

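The mug is empty and upright on the coaster, and six nuts are in the tray with none on the posts or sockets. Re-measure both trays, then pick up the glass tray.

```bash
python3 - <<'E'
from h import *
G=('green',.047,.062,.055,(.4,.72,-.15,.2));Wt=('white',.029,.042,.034,(.35,.65,.15,.5));Hd=('wood',.077,.095,.086,(.4,.6,.2,.42))
w=dict(np.load('w7.npz'));print(rect(rectpose(w['im'],w['d'],w,*G)[0]))
for P in((.567,0,.36),(.49,.22,.36)):
    ctrl.reach(P,[180,0,90]);ctrl.sleep(.3);w=dict(zip(('im','d','p'),grab('wrist')))
    for k in(G,Wt,Hd):
        r=rectpose(w['im'],w['d'],w['p'],*k)
        if r is not None and len(r[0])>40:print(P,k[0],rect(r[0]),r[1])
for yaw in(91.9,-88.1):
    for P in((.489,.3125,.057),(.5676,.0248,.15)):print(yaw,ctrl.solve_ik(P,[180,0,yaw]))
E
```

```text
[567.1  24.2 166.  228.3   2.8]
(0.567, 0, 0.36) green [567.4  24.4 166.3 228.1   2.6] 0.05351061825692557
(0.567, 0, 0.36) white [491.5 218.1  47.4 169.   89.9] 0.032260855259205
(0.49, 0.22, 0.36) green [567.3  25.1 167.  229.9   2.9] 0.053404306134586396
(0.49, 0.22, 0.36) white [488.4 312.4 168.7 229.1   2. ] 0.03235959326178599
(0.49, 0.22, 0.36) wood [488.5 312.7  16.6 118.1   1.8] 0.08489618048801406
91.9 [ 3.14060154e+01  3.39423794e+01  1.04207124e+02 -2.54444375e-14
  4.18504969e+01  2.95060154e+01]
91.9 [ 1.30164278e+00  2.49587113e+01  1.03672878e+02 -2.54444375e-14
  5.13684109e+01 -5.98357215e-01]
-88.1 None
-88.1 None
```

```bash
python3 - <<'E'
from h import *
O=[180,0,91.9];O2=[180,0,92.75]
ctrl.reach([.4886,.3124,.16],O);ctrl.line_to([.4886,.3124,.059],.08,stop_force=6);print(ctrl.observe()['position'].round(4))
ctrl.set_gripper(0,50);o=ctrl.observe();print(o['grip_width'],o['finger_force'],o['position'].round(4))
ctrl.line_to([.4886,.3124,.20],.1);print(ctrl.observe()['force'],ctrl.observe()['grip_width'])
ctrl.line_to([.5673,.0247,.20],.15,frame=O2);ctrl.sleep(.3)
print(ctrl.observe()['position'].round(4),ctrl.observe()['ee_rot'].round(2))
ctrl.line_to([.5673,.0247,.135],.06,stop_force=6);ctrl.sleep(.3)
# view side & scene to check alignment
for n in('side','scene'):
    im,d,p=grab(n);np.savez(n+'4.npz',im=im,d=d,**p)
    if n=='side':a=im[60:260,170:390]
    else:b=im[150:350,270:470]
save('t4.png',cv2.resize(np.hstack([a,b]),None,fx=1.8,fy=1.8))
E
```

```text
[0.489  0.3126 0.0595]
0.01747142223120706 50.00004172325134 [0.4885 0.3123 0.059 ]
[ 0.71393426 -0.65468826 -2.81674706] 0.017358710353779474
[0.5672 0.0249 0.2   ] [-179.99   -0.     92.77]
```

View pics/t4.png

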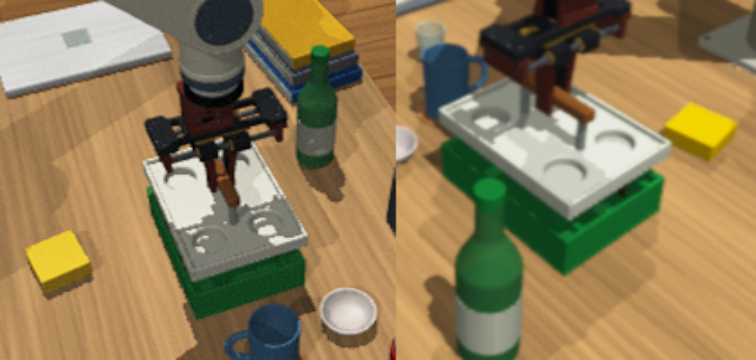

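The glass tray hangs level just above the green tray and the two are aligned. Lower it gently.

```bash
python3 - <<'E'
from h import *
s=ctrl.line_to([.5673,.0247,.102],.03,stop_force=4);o=ctrl.observe();print(s,o['position'].round(4),o['force'].round(2),o['moment'].round(2),o['time'])
E
```

```text
True [0.5671 0.0247 0.1021] [ 0.17 -0.04  7.05] [-0.02 -0.01 -0.04] 40.125
```

```bash
python3 - <<'E'
from h import *
ctrl.set_gripper(.05);o=ctrl.observe();print(o['force'].round(2))
x,y,_=o['position'];ctrl.line_to([x,y,.2],.15)
Wt=('white',.07,.09,.077,(.4,.75,-.15,.2));Hd=('wood',.115,.14,.129,(.45,.7,-.1,.15));G=('green',.03,.056,.053,(.4,.75,-.15,.2))
for P in((.567,-.04,.40),(.567,-.12,.38)):
    ctrl.reach(P,[180,0,90]);ctrl.sleep(.3);im,d,p=grab('wrist')
    for k in(Wt,Hd,G):
        r=rectpose(im,d,p,*k)
        if r is not None and len(r[0])>40:print(k[0],rect(r[0]),r[1])
    C=cloud(d,p);hsv=cv2.cvtColor(im,cv2.COLOR_RGB2HSV)
    m=(hsv[...,1]<40)&(hsv[...,2]>120)&(C[...,2]>.05)&(abs(C[...,0]-.567)<.09)&(abs(C[...,1]-.025)<.12)
    X=C[m];X=X[X[:,2]>.062];deck=X[(X[:,2]<.0735)];A=np.c_[deck[:,:2]-TC,np.ones(len(deck))]
    print('deck plane',np.linalg.lstsq(A,deck[:,2],rcond=None)[0],len(deck))
ctrl.reach((.567,-.46,.34),[180,0,90]);ctrl.sleep(.3)
im,d,p=grab('wrist');np.savez('w8.npz',im=im,d=d,**p)
ctrl.reach((.50,-.42,.34),[180,0,90]);ctrl.sleep(.3)
im2,d,p=grab('wrist');np.savez('w9.npz',im=im2,d=d,**p)
save('w89.png',np.vstack([im[:270],im2[:270]]))
print(ctrl.observe()['time'])
E
```

```text
[-0.81  1.11 -0.48]
white [617.3  43.1 260.8 268.8 -87.2] 0.07071057116342395
wood [568.1  25.1  16.7 118.4   2.8] 0.1280984250666401
deck plane [ 0.00025053 -0.00028481  0.07027065] 10210
white [568.1  14.6 168.7 209.4   2.5] 0.07062511946395343
wood [568.   24.4  16.7 118.    2.8] 0.12803668892981054
deck plane [ 0.00056494 -0.00075363  0.07023386] 11006
45.9917
```

View pics/w89.png

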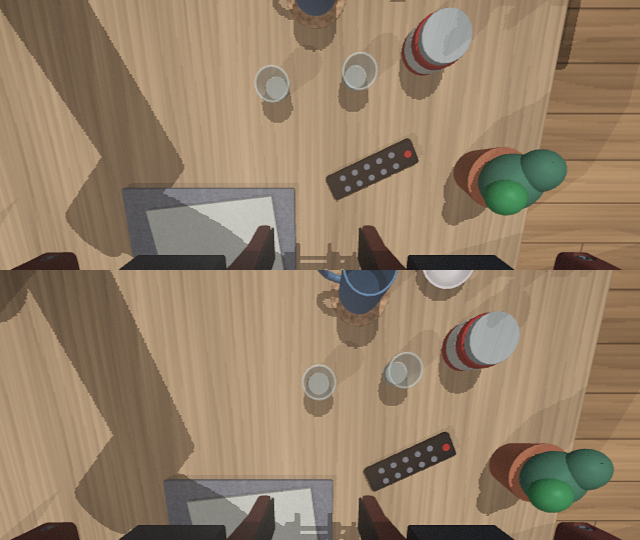

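Two glasses: w8 rims at (272,84) and (360,71); w9 rims at (319,112) and (404,100). The deck plane is level at 70.3 mm (71 expected, and the depth reads about 1 mm low), so the tray is seated. Now refine the rims by circle detection and triangulate.

```bash
cat >> h.py <<'E'
def rim(im,c,r=17):
    s=4;x0,y0=int(c[0])-28,max(int(c[1])-28,0)
    g=cv2.resize(cv2.cvtColor(im[y0:y0+56,x0:x0+56],cv2.COLOR_RGB2GRAY),None,fx=s,fy=s,interpolation=cv2.INTER_CUBIC)
    g=cv2.GaussianBlur(g,(0,0),3)
    h=cv2.HoughCircles(g,cv2.HOUGH_GRADIENT,1.5,20,param1=60,param2=15,minRadius=int((r-3)*s),maxRadius=int((r+4)*s))
    if h is None:return None
    k=h[0][:6]; k=k[np.argmin(np.hypot(k[:,0]/s+x0-c[0],k[:,1]/s+y0-c[1]))]
    return np.array([(k[0]+.5)/s-.5+x0,(k[1]+.5)/s-.5+y0,k[2]/s])
E
python3 - <<'E'
from h import *
a=dict(np.load('w8.npz'));b=dict(np.load('w9.npz'))
for ca,cb in(((272,84),(319,112)),((360,71),(404,100))):
    ra,rb=rim(a['im'],ca),rim(b['im'],cb);print(ra,rb,tri([ra[:2],rb[:2]],[a,b]).round(4),ray(ra[:2],a,.062).round(4),ray(rb[:2],b,.062).round(4))
# IK options
for P in((.507,-.332,.02),(.629,-.315,.02)):
    for yaw in(0,30,60,90,120,150,180):
        q=ctrl.solve_ik(P,[180,0,yaw]);print(P,yaw,None if q is None else q.round(0))
c,s=np.cos(np.radians(2.75)),np.sin(np.radians(2.75))
for wx,wy in((-42,-65),(42,-65)):
    for yaw in(2.75,-177.25):
        q=ctrl.solve_ik((.568+(c*wx-s*wy)/1e3,.0248+(s*wx+c*wy)/1e3,.08),[180,0,yaw]);print(wx,wy,yaw,None if q is None else q.round(0))
E
```

```text
[272.6875  82.8125  16.8875] [318.5625 113.4375  16.2875] [ 0.5052 -0.3366  0.0593] [ 0.5064 -0.3355  0.062 ] [ 0.5043 -0.338   0.062 ]
[359.9375  68.3125  14.8625] [402.4375  98.4375  17.8625] [ 0.6306 -0.3145  0.0412] [ 0.6287 -0.3165  0.062 ] [ 0.6238 -0.3175  0.062 ]
(0.507, -0.332, 0.02) 0 [-34.  39. 101.  -0.  40.  56.]
(0.507, -0.332, 0.02) 30 [-34.  39. 101.  -0.  40.  26.]
(0.507, -0.332, 0.02) 60 [-34.  39. 101.  -0.  40.  -4.]
(0.507, -0.332, 0.02) 90 [-34.  39. 101.  -0.  40. -34.]
(0.507, -0.332, 0.02) 120 [-34.  39. 101.   0.  40. -64.]
(0.507, -0.332, 0.02) 150 [-34.  39. 101.   0.  40. -94.]
(0.507, -0.332, 0.02) 180 [ -34.   39.  101.    0.   40. -124.]
(0.629, -0.315, 0.02) 0 [-28.  45.  87.  -0.  48.  62.]
(0.629, -0.315, 0.02) 30 [-28.  45.  87.  -0.  48.  32.]
(0.629, -0.315, 0.02) 60 [-28.  45.  87.  -0.  48.   2.]
(0.629, -0.315, 0.02) 90 [-28.  45.  87.  -0.  48. -28.]
(0.629, -0.315, 0.02) 120 [-28.  45.  87.   0.  48. -58.]
(0.629, -0.315, 0.02) 150 [-28.  45.  87.   0.  48. -88.]
(0.629, -0.315, 0.02) 180 [ -28.   45.   87.    0.   48. -118.]
-42 -65 2.75 [ -6.  29. 110.  -0.  41.  81.]
-42 -65 -177.25 [ -6.  29. 110.   0.  41. -99.]
42 -65 2.75 [-5. 34. 99. -0. 47. 83.]
42 -65 -177.25 [ -5.  34.  99.   0.  47. -97.]
```

```bash
python3 - <<'E'
from h import *
from scipy.optimize import least_squares
for f in('w8','w9'):
    w=dict(np.load(f+'.npz'));C=cloud(w['d'],w)
    for c in((.506,-.335),(.629,-.316)):
        m=(w['d']>0)&(np.hypot(C[...,0]-c[0],C[...,1]-c[1])<.045)&(C[...,2]>.052)&(C[...,2]<.07)
        X=C[m];print(f,c,len(X),X[:,2].mean() if len(X) else 0)
        if len(X)>15:
            v,u=np.nonzero(m);P=np.array([ray(k,w,.062)[:2] for k in zip(u,v)])*1000
            s=least_squares(lambda q:np.hypot(*(P-q[:2]).T)-q[2],[c[0]*1e3,c[1]*1e3,24.5],loss='soft_l1');print(s.x.round(1),np.sqrt((s.fun**2).mean()))
cr=[]
for f,c in(('w8',(272,84)),('w8',(360,71)),('w9',(319,112)),('w9',(404,100))):
    im=np.load(f+'.npz')['im'];cr.append(cv2.resize(im[c[1]-28:c[1]+28,c[0]-28:c[0]+28],(336,336),interpolation=cv2.INTER_CUBIC)[:290])
save('gl.png',np.vstack([np.hstack(cr[:2]),np.hstack(cr[2:])]))
E
```

```text
w8 (0.506, -0.335) 349 0.05997904825834018
[ 504.5 -336.9   22.9] 1.4042362967254332
w8 (0.629, -0.316) 373 0.059754026130896476
[ 627.  -320.4   22.9] 1.4655827751001127
w9 (0.506, -0.335) 321 0.060126783986437234
[ 503.6 -336.5   22.9] 1.31196539674256
w9 (0.629, -0.316) 387 0.059529406850321744
[ 626.2 -320.    22.9] 1.6199834247528386
```

View pics/gl.png

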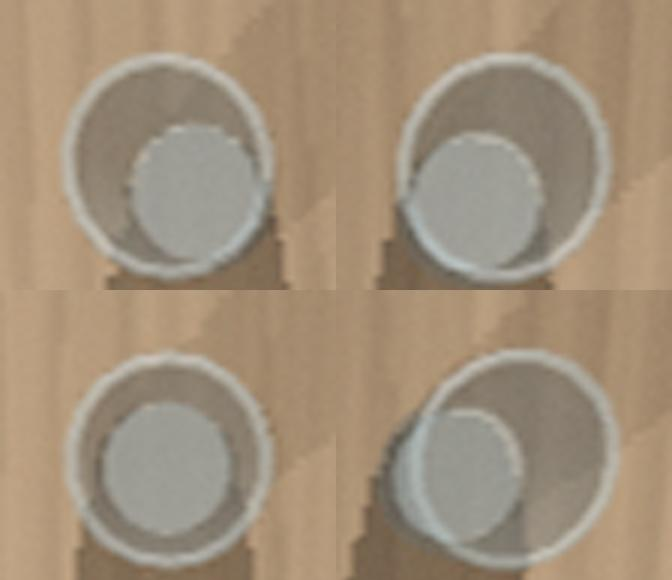

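Crops: the rims are clean circles, centred in w8 at (271.5,83.2) and (359.7,70.3) and in w9 at (318.7,111.7) and (405.5,99.7). Take glass A, centring it with a gentle pinch along x before the grasp along y.

```bash
cat >> h.py <<'E'
from scipy.optimize import least_squares
YW=2.75
def glassfit(w,c,z0=0.):
    C=cloud(w['d'],w);m=(w['d']>0)&(np.hypot(C[...,0]-c[0],C[...,1]-c[1])<.045)&(C[...,2]>z0+.056)&(C[...,2]<z0+.07)
    v,u=np.nonzero(m);P=np.array([ray(k,w,z0+.061)[:2] for k in zip(u,v)])*1000
    s=least_squares(lambda q:np.hypot(*(P-q[:2]).T)-24.5,np.array(c)*1e3,loss='soft_l1');return s.x/1e3,len(P),C[...,2][m].mean()
def well(wx,wy,c0=(.568,.0248)):
    c,s=np.cos(np.radians(YW)),np.sin(np.radians(YW));return np.array([c0[0]+c*wx-s*wy,c0[1]+s*wx+c*wy])
def take(c,z=.029):
    x,y=c;ctrl.set_gripper(.088)
    ctrl.reach([x,y,.16],[180,0,90]);ctrl.line_to([x,y,z],.12,stop_force=5)
    ctrl.set_gripper(0,4);o=ctrl.observe();print('pinch x',o['grip_width'],o['position'].round(4));ctrl.set_gripper(.088)
    ctrl.line_to([x,y,z+.06],.15);ctrl.line_to([x,y,z+.06],.1,frame=[180,0,YW]) if False else ctrl.reach([x,y,z+.06],[180,0,YW])
    ctrl.line_to([x,y,z],.1,stop_force=5);ctrl.set_gripper(0,15);o=ctrl.observe();print('grip',o['grip_width'],o['finger_force'],o['position'].round(4))
    ctrl.line_to([x,y,.20],.15);print('lifted',ctrl.observe()['grip_width'])
def put(w):
    x,y=w;ctrl.line_to([x,y,.20],.2);ctrl.line_to([x,y,.11],.12);ctrl.sleep(.2)
    s=ctrl.line_to([x,y,.0865],.025,stop_force=3);o=ctrl.observe();print('put',s,o['position'].round(4),o['force'].round(1))
E
python3 - <<'E'
from h import *
a=dict(np.load('w8.npz'));b=dict(np.load('w9.npz'))
for pa,pb,c in(((271.5,83.2),(318.7,111.7),(.505,-.335)),((359.7,70.3),(405.5,99.7),(.628,-.317))):
    print('tri',tri([pa,pb],[a,b]).round(4),glassfit(a,c),glassfit(b,c))
A=glassfit(b,(.505,-.335))[0]
take(A);put(well(-.042,-.065));print(ctrl.observe()['time'])
E
```

```text
tri [ 0.5044 -0.3356  0.0596] (array([ 0.50423354, -0.33674777]), 312, np.float64(0.06071034442140862)) (array([ 0.50365615, -0.33647377]), 291, np.float64(0.060756595510747496))
tri [ 0.6284 -0.3191  0.0618] (array([ 0.62732412, -0.32022022]), 325, np.float64(0.060618110238161715)) (array([ 0.62692022, -0.31980749]), 325, np.float64(0.06057637956563313))
pinch x 0.051100709411578835 [ 0.5038 -0.3366  0.0291]
grip 0.0488143686618359 15.00021891213919 [ 0.5037 -0.3365  0.0291]
lifted 0.048737293169981724
put True [ 0.5288 -0.0423  0.088 ] [-0.7 -1.   4.7]
58.3833
```

The contact height of 0.088 matches the well floor exactly. Release, verify, and re-measure B.

```bash
python3 - <<'E'
from h import *
ctrl.set_gripper(.07);x,y,_=ctrl.observe()['position'];ctrl.line_to([x,y,.22],.12)
ctrl.reach([.567,-.14,.40],[180,0,90]);ctrl.sleep(.2);im,d,p=grab('wrist');w=dict(im=im,d=d,**p);print('A in well',glassfit(w,(x,y),.059),x,y)
ctrl.reach([.60,-.42,.34],[180,0,90]);ctrl.sleep(.2);im,d,p=grab('wrist');w=dict(im=im,d=d,**p)
B=glassfit(w,(.627,-.32));print(B);assert np.hypot(*(B[0]-[.627,-.32]))<.005 and B[1]>200
take(B[0]);put(well(.042,-.065));print(ctrl.observe()['time'])
E
```

```text
A in well (array([ 0.53105928, -0.04123837]), 396, np.float64(0.1214807054906161)) 0.5282520533256974 -0.04206541774292179
(array([ 0.62746238, -0.31986941]), 302, np.float64(0.060686880881665364))
pinch x 0.05127350237724902 [ 0.6276 -0.3199  0.0291]
grip 0.04930103501557178 15.000143025827128 [ 0.6276 -0.32    0.0292]
lifted 0.049685034414856645
put True [ 0.6127 -0.0382  0.0881] [-1.1 -0.1  4.2]
75.3667
```

```bash
python3 - <<'E'
from h import *
ctrl.set_gripper(.07);x,y,_=ctrl.observe()['position'];ctrl.line_to([x,y,.24],.12)
ctrl.reach([.567,-.14,.40],[180,0,90]);ctrl.sleep(.4);im,d,p=grab('wrist');w=dict(im=im,d=d,**p)
print('A',glassfit(w,(.53,-.0415),.059),'B',glassfit(w,(x,y),.059),'wells',well(-.042,-.065),well(.042,-.065))
r=rectpose(im,d,p,'wood',.115,.14,.129,(.45,.7,-.1,.15));print(rect(r[0]),r[1])
r=rectpose(im,d,p,'blue',.088,.105,.099,(.5,.64,-.28,-.12));P=r[0]*1e3
print('mug',least_squares(lambda c:np.hypot(*(P-c).T)-32.5,[567,-202],loss='soft_l1').x,r[1])
ctrl.reach([.45,.1,.45],[180,0,90])
im2,_,_=grab('side');im3,_,_=grab('scene')
save('end.png',np.hstack([cv2.resize(im[:260,200:440],(480,520))[:520,:400],np.vstack([im2[100:360,170:450],im3[130:390,200:480]])]))
print(ctrl.observe()['time'])
E
```

```text
A (array([ 0.53192124, -0.04092696]), 409, np.float64(0.12190409832434286)) B (array([ 0.61085005, -0.0374476 ]), 377, np.float64(0.12140152608653011)) wells [ 0.52916695 -0.04214023] [ 0.61307021 -0.03811006]
[568.   24.6  16.7 118.5   2.7] 0.12806516885433938
mug [ 567.20151739 -202.59570666] 0.09710075501722598
80.4333
```

View pics/end.png

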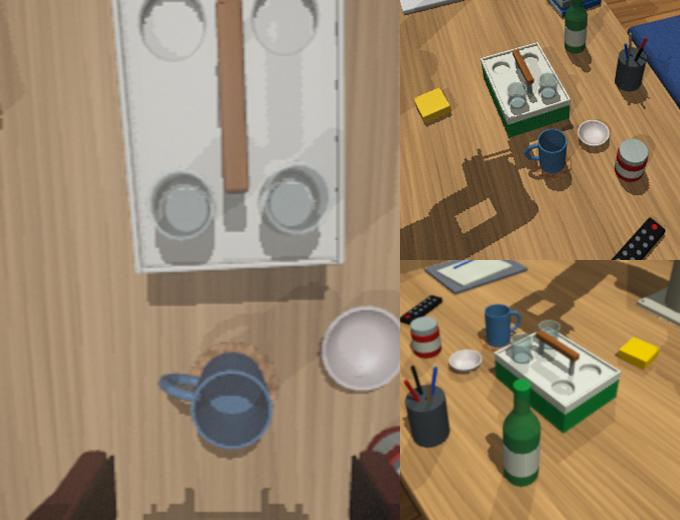

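Both glasses are in the near wells, the mug is on the coaster and the bystanders have not moved. The fit may be polluted by handle points, so I'll check rim height and tilt once more without them.

```bash
python3 - <<'E'
from h import *
ctrl.reach([.567,-.14,.42],[180,0,90]);ctrl.sleep(.4);im,d,p=grab('wrist');C=cloud(d,p)
for c in(well(-.042,-.065),well(.042,-.065)):
    m=(d>0)&(np.hypot(C[...,0]-c[0],C[...,1]-c[1])<.030)&(C[...,2]>.116);X=C[m]
    A=np.c_[X[:,:2]-c,np.ones(len(X))];print(np.linalg.lstsq(A,X[:,2],rcond=None)[0].round(4),len(X),np.percentile(X[:,2],[5,50,95]).round(4),cv2.minEnclosingCircle((X[:,:2]*1e3).astype(np.float32)))
ctrl.reach([.45,.1,.45],[180,0,90])
E
```

```text
[ 0.005 -0.008  0.12 ] 264 [0.118  0.1201 0.1216] ((528.720947265625, -41.89675521850586), 25.25372314453125)
[-0.0072 -0.0054  0.1199] 264 [0.118  0.1201 0.1217] ((612.7891845703125, -37.7335205078125), 25.066722869873047)
```

Both rims are level at 0.120–0.121 m and centred on their wells. Hand in.

```bash
python3 - <<'E'
from h import *
ctrl.sleep(.5);print(ctrl.close_job())
E
```

```text
the job is handed in; nothing more can be done
None
```

The caddy is packed and handed in; I got no verdict back. My last camera checks showed all six chestnuts in the green tray before I closed it, the glass tray fully seated, both glasses upright in wells and the empty mug upright on the coaster.

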